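# Put the shop's display gifts back on their own plinths

## Task

Customers have mixed up the four gifts on the counter display: put each gift on the white plinth that has its own outline (round, square, oblong, hexagonal), standing upright in the middle of it, with the square and the oblong gift lined up with the edges of their plinths. Every plinth is taken at the start, but the empty cork mat is there as a spare place. Do not tip a gift over, and leave the blue vase standing where it is.

Things in the scene. Friction and masses are not known exactly. Their poses are not given: they have to be found in the camera images.
- tin_centre (a point): round bare-metal tin, 58 mm across, 60 mm high, straight-sided (lid and body separated by a dark line; it stays shut). Loose, about 0.2 kg. Starts on the square or the hexagonal plinth. Origin: this point, at its centre half-way up; z up. It belongs on the round plinth.
- oblong_centre (a point): oblong cardboard box with a paler band round its middle, 100 mm long (its x), 36 mm wide (its y), 46 mm high. Loose, about 0.2 kg. Starts on the square or the hexagonal plinth. Origin: this point, at its centre half-way up; z up. It belongs on the oblong plinth, long side along long side, either way round.
- caddy_centre (a point): square dark steel caddy, 54 x 54 mm, 68 mm high, its x and y along its sides (the groove below the lid is only a mark; it stays shut). Loose, about 0.2 kg. Starts on the round or the oblong plinth. Origin: this point, at its centre half-way up; z up. It belongs on the square plinth, sides along sides, any of the four ways round.
- hexbox_centre (a point): hexagonal light-wood box, 54 mm across its flats (62 mm across corners), 48 mm high; its x points at the middle of one flat side, the others follow every 60 degrees (a dark line marks its lid; it stays shut). Loose, about 0.15 kg. Starts on the round or the oblong plinth. Origin: this point, at its centre half-way up; z up. It belongs on the hexagonal plinth, in any turn.
- plinth_round: round white display plinth, 104 mm across. Fixed to the counter, 25 mm high with a flat level top, no rim. Origin: centre of its underside, on the counter; z up.
- plinth_square: square white display plinth, 94 x 94 mm, x and y along its sides. Fixed to the counter, 25 mm high with a flat level top, no rim. Origin: centre of its underside, on the counter; z up.
- plinth_oblong: oblong white display plinth, 130 mm (its x) by 66 mm (its y). Fixed to the counter, 25 mm high with a flat level top, no rim. Origin: centre of its underside, on the counter; z up.
- plinth_hex: hexagonal white display plinth, 98 mm across its flats; its x points at the middle of one flat side. Fixed to the counter, 25 mm high with a flat level top, no rim. Origin: centre of its underside, on the counter; z up.
- mat: flat square cork mat, 120 x 120 mm, 5 mm thick, fixed to the counter and empty: the spare place. Origin: centre of its underside; z up.
- vase_centre (a point): small blue ceramic vase, widest 60 mm, 108 mm high, standing loose among the plinths; to be left alone. Origin: its centre, 54 mm above the counter. Nothing else that stands among the plinths is taller than about 90 mm (a leafy plant at the far right, 140 mm).
There are look-alikes about, which are no part of the job. Of the things like the part that bears oblong_centre, leave any that is yellow; of the rest the smaller one is meant.

How it is judged:
By the outcome, as a careful person would: the job done as asked, in the order asked, and still so for the second after the job is handed in, with the robot touching nothing.
It also fails if it takes over 128 s, if anything falls off the work surface, if the arm or the gripper's body presses on something with over 40 N, if the wrist force passes 120 N, or if a joint passes its speed limit or range.

## Robot

A 6-joint arm with a two-finger parallel gripper is mounted at the origin on the work surface. World frame = base frame: x ahead of the robot, y to its left, z up, the work surface at z = 0. Lengths are in m, angles in rad, forces in N, time in s.
With the tool pointing down it reaches from about 0.4 to 0.825 m from the base axis. Payload 7 kg.
Tool frame: the origin (TCP) lies midway between the tips of the shut fingers; the grasp point (between the pads) lies 19 mm behind it; z points along the fingers, x is the direction in which the jaws open and shut, and the axes are right-handed (so a half turn about z gives the same grasp; the last joint's range is limited). The gripper opens to 88 mm and grips with 3 to 60 N. Pads are 19 mm wide; open, the fingers measure 130 mm over their backs; the gripper's body (78 mm by 193 mm) begins 47 mm behind the grasp point.
Start: joints at [-0.859, 0.359, 0.012, 0, -1.224, -0.288], TCP at [0.278, -0.615, 0.201] pointing down, gripper open.
Joint ranges: [-3.07, 3.07], [-1.43, 2.12], [-1.02, 1.25], [-3.03, 1.67], [-3.05, -0], [-3.03, 3.03]. Speed limits (rad/s): [2.39, 2.39, 3.01, 3.14, 3.14, 3.14].

## Interface

Orientations are given as [roll, pitch, yaw] about the fixed x, y, z axes, in that order (R = Rz(yaw) Ry(pitch) Rx(roll)).
In Python, from station import status, eyes, workorder gives the robot as it stands.
- The arm moves only by the shell command python3 -m jog 'ROWS' [OPENING] [FORCE]. ROWS is JSON, a list of rows, each a list of 6 numbers: the shift along the world's x, y, z in mm, then the turn, a rotation vector about the world's x, y, z in rad. A call has 1 to 12 rows; each row shifts and turns the pose as measured when the row begins; what a row does not reach is not made up. A row lasts 1/10 s, in which the tool goes at most 50 mm and 8.59 degrees, less where a joint would pass 70% of its speed; a pose out of reach is approached as far as the arm can. A call with a gripper value outside its range is refused whole. OPENING is the opening, from 0 (shut) to 1 (fully open), set as the call begins (- or left out, the last holds). The fingers move at their own pace and stop on an object; FORCE is the grip in N (left out, the last holds). Time passes only in rows, so rows that do not move let the fingers close. It gives the time, the measured TCP pose, the force and the opening at its end, in the units of the state.
- status.get_state(): the state, without advancing time (a new reading comes with each control period).
- eyes.grab_frame(name): name is "side" or "top"; returns the picture (480x640x3 uint8, blue, green, red); there is no depth.
- eyes.calibration(name): a dict with "camera_matrix" (3x3 intrinsics, pixels), "k1" (the pictures are not rectified: a ray, as slopes to the right and down, at radius r is drawn at 1 + k1 r^2 times it, then the intrinsics apply), "cam_to_world" (4x4, takes a point from camera to world coordinates). Camera axes: x right, y up, looking along -z (the intrinsics and any distortion apply to the point x, -y, -z); pixel columns grow to the right and rows downward; lengths in m; the calibration is good to about 2 mm. A picture is of the moment at which its call begins. calibration takes no time and is no camera call.
- workorder.job_done(): hands the job in, once; it reports no verdict.
The state is a dict: "t": time; "q": joint angles; "qd": joint speeds; "joint_efforts": joint torques, N m; "eef_pos": TCP position; "ee_rot": TCP orientation; "force": force on the tool from outside, world axes, zero at the start; "moment": the same for the moment, N m; "width": finger opening in m.
Only numpy, scipy, OpenCV 4.12 (cv2) and the standard library are available. Lean on these libraries where they do the work, as an engineer would, in place of code of your own. Each camera call takes 0.05 s, during which the arm holds its last target. There are 200 camera calls.

## Working session

There is one attempt and no reset: what is moved stays moved. The work goes in short steps, Python scripts to look and compute and a shell command to move; the robot and the scene stay as the last step left them, time stands still between calls to the robot, and variables do not carry over. Pictures are saved under pics/ and viewed, about 12 in all and at most 16, crops included, and the job is handed in when it is done.

```bash
mkdir -p pics
python3 - <<'E'
from station import status, eyes
import cv2
for n in("top","side"):
    cv2.imwrite(f"pics/{n}0.png",eyes.grab_frame(n)); print(eyes.calibration(n))
print(status.get_state())
E
```

```text
{'camera_matrix': array([[459.00199974,   0.        , 327.31058673],
       [  0.        , 459.00199974, 239.03910389],
       [  0.        ,   0.        ,   1.        ]]), 'k1': -0.05497781020013145, 'cam_to_world': array([[-0.0030138 ,  0.99744546, -0.07136854,  0.41725868],
       [-0.99996318, -0.00243259,  0.00822935,  0.07498727],
       [ 0.00803471,  0.07139072,  0.99741607,  0.98819401],
       [ 0.        ,  0.        ,  0.        ,  1.        ]])}
{'camera_matrix': array([[584.62186324,   0.        , 324.47074311],
       [  0.        , 584.62186324, 241.21585376],
       [  0.        ,   0.        ,   1.        ]]), 'k1': -0.17839029005821927, 'cam_to_world': array([[-0.85353506,  0.24286811, -0.46096961, -0.01860379],
       [-0.52086977, -0.42003504,  0.74314551,  0.91509866],
       [-0.01313704,  0.87440588,  0.48501729,  0.63485575],
       [ 0.        ,  0.        ,  0.        ,  1.        ]])}
{'t': 0.1, 'q': array([-8.58902927e-01,  3.59336483e-01,  1.11821282e-02, -2.94447161e-04,
       -1.22413110e+00, -2.88092334e-01]), 'qd': array([-0.00055057, -0.00384542,  0.00205801,  0.00056444, -0.00052587,
        0.00060946]), 'joint_efforts': array([-4.01343505e-04, -5.84164560e+01,  2.93749666e+01,  7.01539814e+00,
        1.00860855e-02, -4.98177781e-05]), 'eef_pos': array([ 0.27734979, -0.61487292,  0.20031901]), 'ee_rot': array([-3.14143493e+00, -1.50641011e-03,  1.99449703e+00]), 'force': array([0.4747084 , 0.30543953, 0.63487932]), 'moment': array([-0.00517955, -0.00068901,  0.03337873]), 'width': 0.0875846686717192}
```

View pics/top0.png

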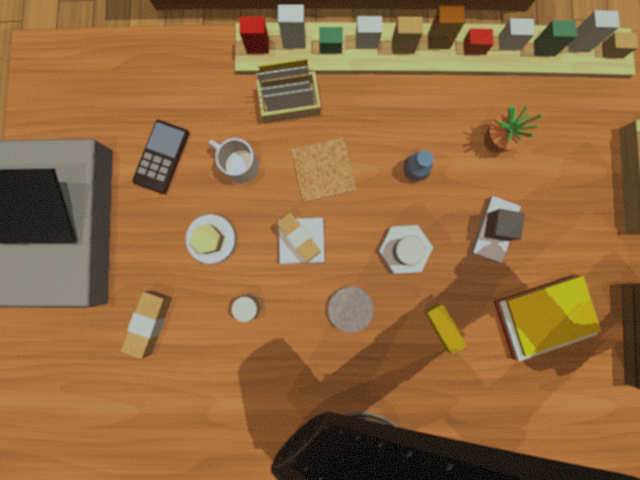

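View pics/side0.png

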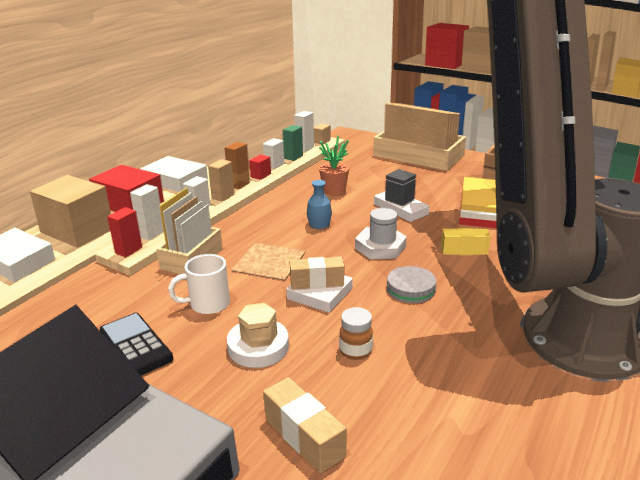

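The top view shows the hexbox on the round plinth (210,239), the oblong on the square plinth (301,240), the tin on the hex plinth (406,249) and the caddy on the oblong plinth (497,229). The mat is at (323,169) and the vase at (419,165). The larger oblong at (145,325) and the yellow one at (446,329) are decoys. Next I enlarge the crops.

```bash
cat > h.py <<'E'
import numpy as np, cv2
from station import status, eyes
C={n:eyes.calibration(n) for n in("top","side")}
def dist(n): return np.array([C[n]["k1"],0,0,0,0.])
def ray(n,px):
    c=C[n]; s=cv2.undistortPoints(np.array(px,float).reshape(-1,1,2),c["camera_matrix"],dist(n))[:,0]
    d=np.c_[s[:,0],-s[:,1],-np.ones(len(s))]@c["cam_to_world"][:3,:3].T
    return c["cam_to_world"][:3,3],d
def at_z(n,px,z):
    o,d=ray(n,px); return (o+d*((z-o[2])/d[:,2])[:,None])
def proj(n,P):
    c=C[n];T=c["cam_to_world"];p=(np.atleast_2d(P)-T[:3,3])@T[:3,:3]
    p=np.c_[p[:,0],-p[:,1],-p[:,2]]
    return cv2.projectPoints(p,np.zeros(3),np.zeros(3),c["camera_matrix"],dist(n))[0][:,0]
def crop(img,x0,y0,w,h,k,f):
    c=cv2.resize(img[y0:y0+h,x0:x0+w],None,fx=k,fy=k,interpolation=cv2.INTER_CUBIC)
    for x in range(x0-x0%10+10,x0+w,10):
        cv2.line(c,((x-x0)*k,0),((x-x0)*k,6),(0,255,0),1); cv2.putText(c,str(x),((x-x0)*k-10,16),0,.35,(0,255,0),1)
    for y in range(y0-y0%10+10,y0+h,10):
        cv2.line(c,(0,(y-y0)*k),(6,(y-y0)*k),(0,255,0),1); cv2.putText(c,str(y),(8,(y-y0)*k+4),0,.35,(0,255,0),1)
    cv2.imwrite(f,c)
E
python3 - <<'E'
from h import *
t=cv2.imread("pics/top0.png")
crop(t,180,205,160,70,5,"pics/cl.png"); crop(t,370,190,160,90,5,"pics/cr.png")
print(at_z("top",[[323,169],[419,165],[301,240],[210,239],[406,249],[497,229]],0.025).round(3))
E
```

```text
[[ 0.636  0.076  0.025]
 [ 0.645 -0.13   0.025]
 [ 0.484  0.122  0.025]
 [ 0.487  0.314  0.025]
 [ 0.465 -0.099  0.025]
 [ 0.507 -0.294  0.025]]
```

View pics/cl.png

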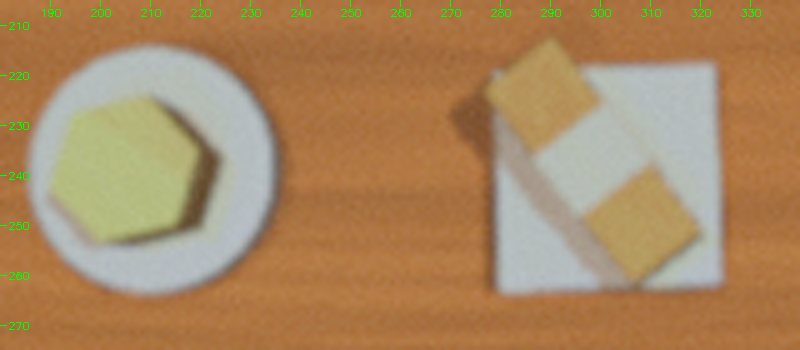

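View pics/cr.png

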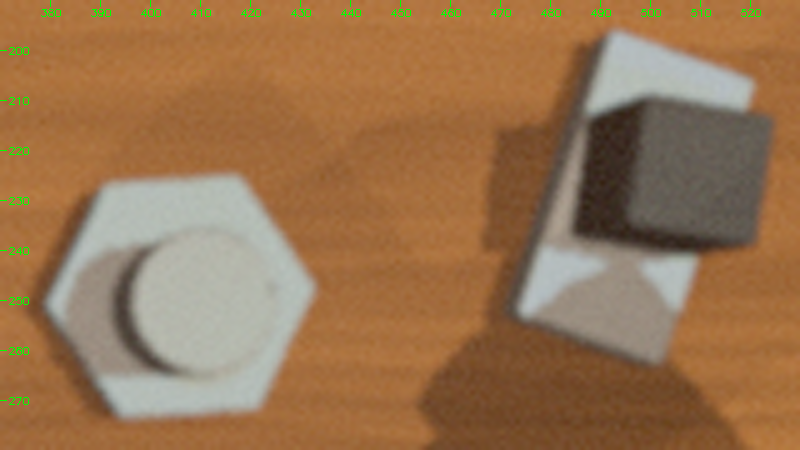

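```bash
cat > m.py <<'E'
from h import *
from scipy.optimize import least_squares
def ngon(kind,a,b=0):
    if kind=="r": return np.array([[a,b],[-a,b],[-a,-b],[a,-b]])/2
    th=np.pi/6+np.arange(6)*np.pi/3; return a/np.sqrt(3)*np.c_[np.cos(th),np.sin(th)]
def fit(name,px,z,kind,a,b=0,cam="top"):
    W=at_z(cam,px,z)[:,:2]; c=W.mean(0); M=ngon(kind,a,b); best=None
    for s in range(12):
        def res(p):
            R=np.array([[np.cos(p[2]),-np.sin(p[2])],[np.sin(p[2]),np.cos(p[2])]])
            Q=M@R.T+p[:2]; d=np.linalg.norm(W[:,None]-Q[None],axis=2); return (W-Q[d.argmin(1)]).ravel()
        r=least_squares(res,[*c,s*np.pi/12])
        if best is None or r.cost<best.cost: best=r
    p=best.x; per=60 if kind=="h" else (90 if a==b else 180)
    print(name,p[:2].round(4),"yaw",round(np.degrees(p[2])%per,1),"rms mm",round(1000*np.sqrt(2*best.cost/len(W)),1),
      "sides",(1000*np.linalg.norm(W-np.roll(W,1,0),axis=1)).round(0))
E
python3 - <<'E'
from m import *
L=lambda p:np.array(p)/5+[180-.4,205-.4]; R=lambda p:np.array(p)/5+[370-.4,190-.4]
print("round",at_z("top",L([[152.5,169]]),.025), "tin",at_z("top",R([[207,303]]),.085))
fit("sq",L([[494,68],[716,63],[723,287],[497,293]]),.025,"r",.094,.094)
fit("oblbox",L([[550,37],[484,90],[637,287],[702,234]]),.071,"r",.1,.036)
fit("hexbox",L([(150,95),(201,152),(178,228),(103,243),(50,188),(70,117)]),.073,"h",.054)
fit("hexpl",R([(105,183),(240,174),(316,288),(261,409),(120,419),(45,303)]),.025,"h",.098)
fit("oblpl",R([(615,30),(755,80),(660,363),(517,315)]),.025,"r",.13,.066)
fit("caddy",R([(652,96),(773,118),(755,243),(630,228)]),.093,"r",.054,.054)
fit("mat",[[291,149],[345,138],[356,190],[303,200]],.005,"r",.12,.12)
print("vase top",at_z("top",[[425,158]],.108))
t=cv2.imread("pics/side0.png")
crop(t,220,160,220,140,3,"pics/s1.png")
E
```

```text
round [[0.48813121 0.31405005 0.025     ]] tin [[ 0.45937192 -0.09777192  0.085     ]]
sq [0.4841 0.1222] yaw 1.3 rms mm 0.5 sides [95. 94. 95. 95.]
oblbox [0.4873 0.1257] yaw 37.8 rms mm 1.2 sides [100.  34. 100.  33.]
hexbox [0.4841 0.3131] yaw 13.7 rms mm 0.8 sides [33. 31. 32. 31. 31. 30.]
hexpl [ 0.4653 -0.0984] yaw 3.4 rms mm 1.3 sides [57. 58. 58. 56. 60. 58.]
oblpl [ 0.5071 -0.2946] yaw 159.7 rms mm 1.2 sides [130.  64. 129.  64.]
caddy [ 0.5107 -0.2953] yaw 80.3 rms mm 2.4 sides [54. 50. 51. 51.]
mat [0.6401 0.0741] yaw 11.7 rms mm 2.3 sides [116. 121. 118. 117.]
vase top [[ 0.63893503 -0.12413523  0.108     ]]
```

View pics/s1.png

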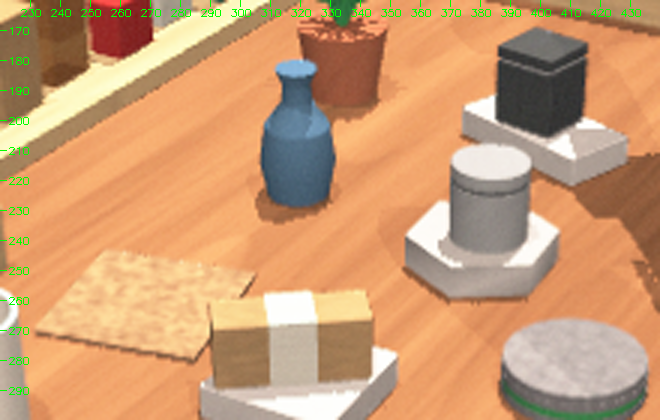

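The geometry fits the given sizes to about 1–2 mm. First I move the tin to the mat.

```bash
python3 -m jog '[[16.5,47,0,0,0,0],[16.5,47,0,0,0,0],[16.5,47,0,0,0,0],[16.5,47,0,0,0,0],[16.5,47,0,0,0,0],[16.5,47,0,0,0,0],[16.5,47,0,0,0,0],[16.5,47,0,0,0,0],[16.5,47,0,0,0,0],[16.5,47,0,0,0,0],[16.5,47,0,0,0,0],[0,0,0,0,0,0]]' 1 30
```

```text
t: 1.3
eef_pos: [0.454, -0.0904, 0.1946]
ee_rot: [-3.14, -0.009, 1.99]
force: [0.7, -1.4, -0.3]
width: 0.0876
```

```bash
python3 -m jog '[[5,-7,-10,0,0,0],[0,0,-35,0,0,0],[0,0,-35,0,0,0],[0,0,-25,0,0,0],[0,0,0,0,0,0]]'
```

```text
t: 1.8
eef_pos: [0.4585, -0.1001, 0.0846]
ee_rot: [-3.141, -0.009, 1.991]
force: [-1.2, -0.2, 0.5]
width: 0.0876
```

```bash
python3 -m jog '[[1,2,-20,-0.008,-0.004,0],[0,0,-20,0,0,0],[0,0,-4,0,0,0],[0,0,0,0,0,0]]'; python3 -m jog '[[0,0,0,0,0,0],[0,0,0,0,0,0],[0,0,0,0,0,0],[0,0,0,0,0,0],[0,0,0,0,0,0],[0,0,0,0,0,0]]' 0.3 30
```

```text
t: 2.2
eef_pos: [0.4604, -0.1025, 0.0412]
ee_rot: [-3.141, 0.002, 1.986]
force: [0.0, 0.5, 0.6]
width: 0.088
t: 2.8
eef_pos: [0.4628, -0.1029, 0.0452]
ee_rot: [3.137, 0.003, 1.986]
force: [0.1, 0.2, -2.0]
width: 0.0573
```

```bash
python3 -m jog '[[0,0,20,0,0,0],[0,0,40,0,0,0],[0,0,40,0,0,0],[29,29,5,0,0,0],[29,29,0,0,0,0],[29,29,0,0,0,0],[29,29,0,0,0,0],[29,29,0,0,0,0],[29,29,0,0,0,0],[0,0,0,0,0,0],[0,0,0,0,0,0]]'
```

```text
t: 3.9
eef_pos: [0.6387, 0.0788, 0.1527]
ee_rot: [3.141, 0.002, 1.985]
force: [-0.3, -0.2, -1.1]
width: 0.0569
```

```bash
python3 -m jog '[[1,-4,-30,0,0,0],[0,0,-40,0,0,0],[0,0,-30,0,0,0],[0,0,-20,0,0,0],[0,0,0,0,0,0],[0,0,0,0,0,0]]'
```

```text
t: 4.5
eef_pos: [0.6371, 0.0718, 0.0305]
ee_rot: [3.14, 0.002, 1.983]
force: [0.1, 0.1, -1.4]
width: 0.0573
```

Run:
```python
from h import *
crop(eyes.grab_frame("side"),200,120,266,200,3,"pics/s2.png"); print(status.get_state()["eef_pos"])
```

```text
[0.63701583 0.07188311 0.03056647]
```

View pics/s2.png

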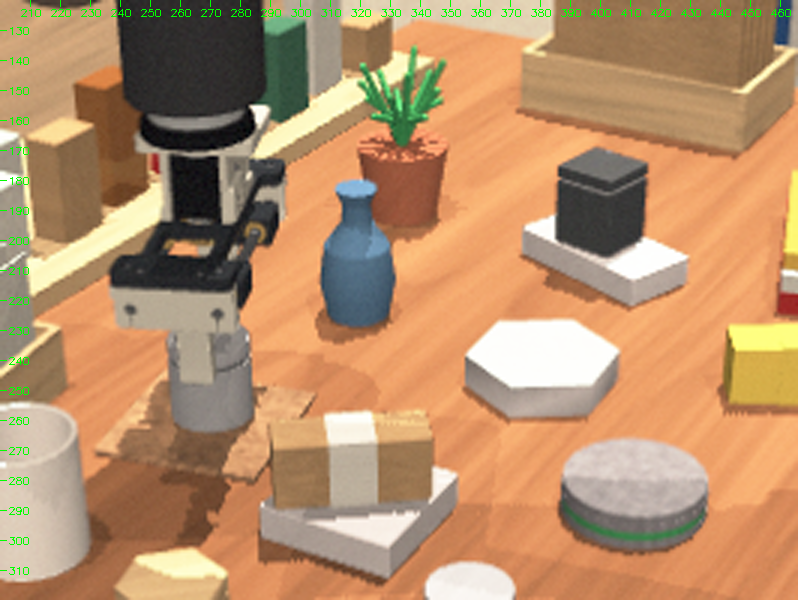

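The tin is held upright in the jaws just above the mat, and the vase and other gifts are undisturbed. I lower it and release.

```bash
python3 -m jog '[[0,0,-4,0,0,0],[0,0,0,0,0,0],[0,0,-2,0,0,0],[0,0,0,0,0,0]]'
```

```text
t: 4.95
eef_pos: [0.6394, 0.0725, 0.0287]
ee_rot: [3.133, 0.002, 1.983]
force: [-0.6, 0.0, -2.0]
width: 0.0572
```

```bash
python3 -m jog '[[0,0,-3,0,0,0],[0,0,-1,0,0,0],[0,0,0,0,0,0]]'
```

```text
t: 5.25
eef_pos: [0.6398, 0.0727, 0.0251]
ee_rot: [3.132, 0.002, 1.984]
force: [1.0, -0.1, -1.8]
width: 0.0574
```

```bash
python3 -m jog '[[0,0,-2,0,0,0],[0,0,0,0,0,0]]'; python3 -m jog '[[0,0,-1,0,0,0],[0,0,0,0,0,0]]'
```

```text
t: 5.45
eef_pos: [0.6411, 0.0734, 0.0254]
ee_rot: [3.129, 0.003, 1.985]
force: [0.4, -0.4, -1.8]
width: 0.0573
t: 5.65
eef_pos: [0.6417, 0.0737, 0.0249]
ee_rot: [3.128, 0.003, 1.985]
force: [-0.6, 0.6, 0.9]
width: 0.0575
```

```bash
python3 -m jog '[[0,0,0,0,0,0],[0,0,0,0,0,0],[0,0,0,0,0,0],[0,0,0,0,0,0],[0,0,15,0,0,0],[0,0,35,0,0,0],[0,0,45,0,0,0],[0,0,25,-0.005,0.012,0.0],[-25,38,0,0,0,0.12],[-25,38,0,0,0,0.12],[-25,38,0,0,0,0.11],[-25,38,0,0,0,0]]' 1
```

```text
t: 6.85
eef_pos: [0.5395, 0.2241, 0.1474]
ee_rot: [-3.139, 0.005, 2.34]
force: [1.2, 0.4, -0.7]
width: 0.0872
```

```bash
python3 -m jog '[[-27,44,0,0,0,-0.005],[-28,45,0,0,0,0],[0,0,-20,0,0,0],[0,0,-35,0,0,0],[0,0,-10,0,0,0],[0,0,0,0,0,0]]'
```

```text
t: 7.45
eef_pos: [0.4831, 0.3164, 0.0834]
ee_rot: [3.139, 0.004, 2.344]
force: [-0.3, 0.0, 0.4]
width: 0.0876
```

```bash
python3 -m jog '[[1,-3,-20,0,0,-0.01],[0,0,-20,0,0,0],[0,0,-6,0,0,0],[0,0,0,0,0,0]]';python3 -m jog '[[0,0,0,0,0,0],[0,0,0,0,0,0],[0,0,0,0,0,0],[0,0,0,0,0,0],[0,0,0,0,0,0],[0,0,0,0,0,0]]' 0.3 30
```

```text
t: 7.85
eef_pos: [0.4876, 0.3137, 0.0411]
ee_rot: [3.134, 0.005, 2.332]
force: [0.0, 0.6, 1.1]
width: 0.0878
t: 8.45
eef_pos: [0.4898, 0.3152, 0.0457]
ee_rot: [3.127, 0.005, 2.331]
force: [0.8, -0.4, -1.4]
width: 0.0523
```

```bash
python3 -m jog '[[0,0,20,-0.01,0.01,0],[0,0,40,0,0,0],[0,0,40,0,0,0],[-2,-46,0,0,0,0],[-2,-46,0,0,0,0],[-2,-46,0,0,0,0],[-2,-46,0,0,0,0],[-2,-46,0,0,0,0],[-2,-46,0,0,0,0],[-2,-46,0,0,0,0],[-2,-46,0,0,0,0],[-2,-40,0,0,0,0]]'
```

```text
t: 9.65
eef_pos: [0.4666, -0.1033, 0.148]
ee_rot: [-3.139, 0.007, 2.341]
force: [1.1, -0.5, -1.6]
width: 0.0526
```

```bash
python3 -m jog '[[0,0,0,0,0,0],[0,0,0,0,0,0]]'
python3 - <<'E'
from h import *
crop(eyes.grab_frame("side"),200,120,266,200,3,"pics/s3.png"); cv2.imwrite("pics/t3.png",eyes.grab_frame("top")); print(status.get_state()["eef_pos"])
E
```

```text
t: 9.85
eef_pos: [0.4649, -0.1078, 0.1476]
ee_rot: [-3.138, 0.006, 2.334]
force: [-0.1, -0.3, -1.4]
width: 0.0526
[ 0.46515238 -0.10671114  0.14766489]
```

View pics/s3.png

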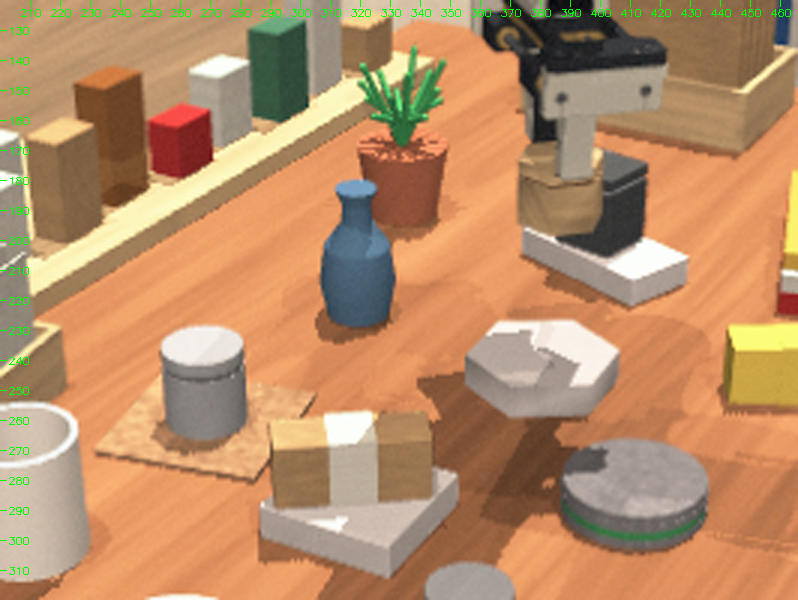

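Run:
```python
from m import *
tcp=np.array([.4651,-.1067,.1477]); y=2.334; X=np.array([np.cos(y),np.sin(y),0]); Y=np.array([np.sin(y),-np.cos(y),0]); Z=np.array([0,0,1.])
im=cv2.imread("pics/s3.png")
def put(P,col):
    q=((proj("side",P)-[200,120])*3+1); cv2.polylines(im,[q.round().astype(int)],True,col,1)
for d,col in((-.004,(0,0,255)),(.004,(255,0,0))):
    H=np.c_[ngon("h",.054)@np.array([X[:2],Y[:2]]),np.zeros(6)]
    for h in(-.018,.030): put(tcp+d*Y+h*Z+H,col)
for s in(-1,1):put(np.array([tcp+s*.027*X+w*Y+h*Z for w,h in((-.0095,0),(.0095,0),(.0095,.03),(-.0095,.03))]),(0,255,0))
cv2.imwrite("pics/s3b.png",cv2.resize(im[80:260,480:680],None,fx=3,fy=3))
```

```text
(no output)
```

View pics/s3b.png

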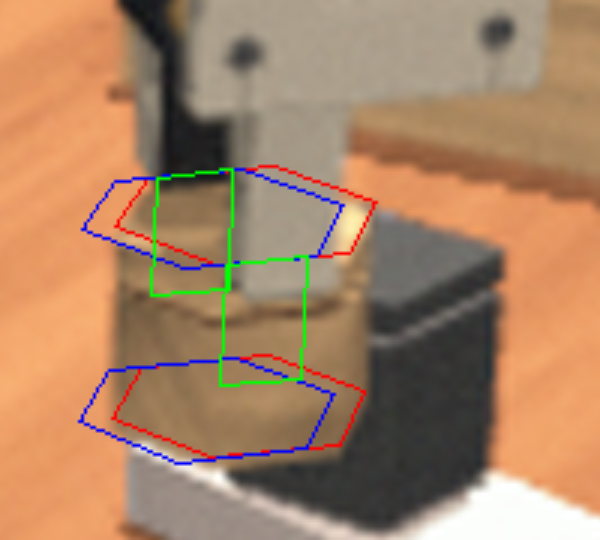

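The overlay puts the box about 4 mm behind the TCP along tool −y, as I expected. I place it with that offset.

```bash
python3 -m jog '[[3,11,-15,0,0,0],[0,0,-40,0,0,0],[0,0,-30,0,0,0],[0,0,-8,0,0,0],[0,0,0,0,0,0]]'
```

```text
t: 10.45
eef_pos: [0.4711, -0.0895, 0.0541]
ee_rot: [3.141, 0.009, 2.346]
force: [0.6, -0.2, -0.3]
width: 0.0526
```

```bash
python3 -m jog '[[-3,-5,-6,0,0,0],[0,0,0,0,0,0]]'; python3 -m jog '[[0,0,-2,0,0,0],[0,0,0,0,0,0]]'
```

```text
t: 10.65
eef_pos: [0.4693, -0.0936, 0.0494]
ee_rot: [3.139, 0.01, 2.348]
force: [-0.1, -0.1, -1.5]
width: 0.0523
t: 10.85
eef_pos: [0.4706, -0.0936, 0.049]
ee_rot: [3.137, 0.012, 2.348]
force: [-0.3, -0.3, -2.0]
width: 0.0525
```

```bash
python3 -m jog '[[-3,-2,-3,0.008,0.008,0],[-1,0,-2,0,0,0]]'; python3 -m jog '[[-1,0,-2,0,0,0],[0,0,-1,0,0,0]]'
```

```text
t: 11.05
eef_pos: [0.4673, -0.0957, 0.0453]
ee_rot: [3.135, 0.002, 2.349]
force: [-5.9, 3.7, 17.1]
width: 0.0528
t: 11.25
eef_pos: [0.4675, -0.0958, 0.0454]
ee_rot: [3.133, 0.003, 2.349]
force: [-5.5, 4.3, 12.3]
width: 0.0529
```

```bash
python3 -m jog '[[0,0,0,0,0,0],[0,0,0,0,0,0],[0,0,0,0,0,0],[0,0,0,0,0,0],[0,0,15,0,0,0],[0,0,40,0,0,0],[0,0,45,0,0,0],[35,34,0,0,0,0],[35,34,0,0,0,0],[35,34,0,0,0,0],[35,34,0,0,0,0],[30,30,0,0,0,0]]' 1;  python3 - <<'E'
from h import *
im=eyes.grab_frame("top"); crop(im,270,130,200,150,4,"pics/t4.png"); print(status.get_state()["eef_pos"])
E
```

```text
t: 12.45
eef_pos: [0.6388, 0.0718, 0.1517]
ee_rot: [3.13, 0.004, 2.342]
force: [-0.2, -0.7, 0.7]
width: 0.0879
[0.6430218  0.07557969 0.15077557]
```

View pics/t4.png

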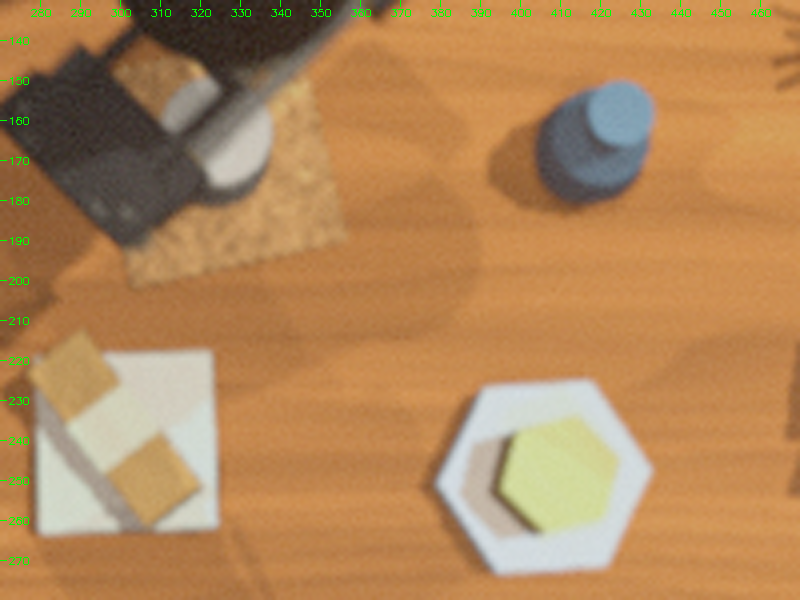

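Run:
```python
from m import *
L=lambda p:np.array(p)/4+[270-.4,130-.4]
fit("hexbox",L([(575,415),(620,462),(603,517),(545,533),(498,483),(516,432)]),.073,"h",.054)
fit("hexpl",L([(483,386),(592,380),(653,470),(608,566),(499,573),(437,482)]),.025,"h",.098)
print("tin",at_z("top",L([[216,131]]),.065))
```

```text
hexbox [ 0.4643 -0.0971] yaw 13.2 rms mm 1.6 sides [31. 33. 29. 30. 34. 27.]
hexpl [ 0.4656 -0.0986] yaw 3.6 rms mm 0.9 sides [56. 58. 57. 56. 58. 58.]
tin [[0.64048632 0.07448126 0.065     ]]
```

The hexbox is centred to about 2 mm on its plinth and the tin stands on the mat at (0.6405, 0.0745). Next I take the tin to the round plinth.

```bash
python3 -m jog '[[-2,-1,-20,-0.008,0.008,0],[0,0,-40,0,0,0],[0,0,-40,0,0,0],[0,0,-15,0,0,0],[0,0,0,0,0,0]]'
```

```text
t: 13.0
eef_pos: [0.643, 0.0774, 0.0295]
ee_rot: [3.141, 0.006, 2.348]
force: [0.4, -0.4, 1.0]
width: 0.0876
```

```bash
python3 -m jog '[[-4,-3,-4,0,0,0],[-1,0,-1,0,0,0]]'; python3 -m jog '[[-1,0,-1,0,0,0],[0,0,-1,0,0,0],[-1,0,-1,0,0,0],[0,0,0,0,0,0],[0,0,0,0,0,0],[0,0,0,0,0,0]]' 0.3 30
```

```text
t: 13.2
eef_pos: [0.638, 0.0741, 0.0246]
ee_rot: [-3.141, 0.006, 2.348]
force: [-0.6, 0.3, 0.6]
width: 0.0873
t: 13.8
eef_pos: [0.638, 0.0746, 0.0257]
ee_rot: [3.136, 0.009, 2.348]
force: [-1.0, 0.3, -1.4]
width: 0.057
```

```bash
python3 -m jog '[[0,0,25,0,0,0],[0,0,45,0,0,0],[0,0,45,0.003,0.003,0],[-25,39,5,0,0,0],[-25,39,0,0,0,0],[-25,39,0,0,0,0],[-25,39,0,0,0,0],[-25,39,0,0,0,0],[-25,39,0,0,0,0],[0,0,0,0,0,0]]'
```

```text
t: 14.8
eef_pos: [0.4797, 0.3142, 0.1485]
ee_rot: [3.138, 0.0, 2.342]
force: [-1.1, -0.9, -1.3]
width: 0.0572
```

```bash
python3 -m jog '[[6,0,-15,0,0,0],[0,0,-40,0,0,0],[0,0,-30,0,0,0],[0,0,-6,0,0,0],[0,0,0,0,0,0]]'
```

```text
t: 15.3
eef_pos: [0.4849, 0.3164, 0.0566]
ee_rot: [3.135, 0.0, 2.347]
force: [-0.2, 0.1, -0.8]
width: 0.0574
```

```bash
python3 -m jog '[[1,-3,-6,-0.005,0.005,0],[0,0,-1,0,0,0],[0,0,-2,0,0,0]]'; python3 -m jog '[[0,0,-2,0,0,0],[0,0,-1,0,0,0]]'
```

```text
t: 15.6
eef_pos: [0.4879, 0.3142, 0.0504]
ee_rot: [3.138, 0.0, 2.347]
force: [-0.9, -0.5, -1.7]
width: 0.0572
t: 15.8
eef_pos: [0.4886, 0.3146, 0.0485]
ee_rot: [3.136, -0.0, 2.346]
force: [0.2, 0.1, -2.4]
width: 0.0572
```

```bash
python3 -m jog '[[-2,-1,-3,0,0,0],[0,0,-1,0,0,0]]'; python3 -m jog '[[-1,0,-1.5,0,0,0],[0,0,0,0,0,0]]'
```

```text
t: 16.0
eef_pos: [0.4869, 0.3139, 0.0453]
ee_rot: [3.134, 0.0, 2.347]
force: [-3.5, -1.0, 7.8]
width: 0.0572
t: 16.2
eef_pos: [0.4869, 0.314, 0.0457]
ee_rot: [3.132, 0.001, 2.348]
force: [-0.7, 0.5, -1.5]
width: 0.0573
```

```bash
python3 -m jog '[[0,0,-1,0,0,0],[0,0,0,0,0,0],[0,0,0,0,0,0],[0,0,0,0,0,0],[0,0,15,0,0,0],[0,0,40,0,0,0],[0,0,45,-0.007,0.007,0],[0,-46,0,0,0,-0.117],[0,-46,0,0,0,0],[0,-46,0,0,0,0],[0,-46,0,0,0,0],[0,0,0,0,0,0]]' 1
```

```text
t: 17.4
eef_pos: [0.4856, 0.1255, 0.1474]
ee_rot: [-3.14, 0.001, 2.23]
force: [-0.6, 0.5, 1.3]
width: 0.0875
```

```bash
python3 -m jog '[[0,0,-20,0,0,0],[0,0,-40,0,0,0],[0,0,-35,0,0,0],[0,0,-10,0,0,0],[0,0,0,0,0,0]]'
python3 - <<'E'
from h import *
im=eyes.grab_frame("side"); crop(im,200,200,200,150,4,"pics/s5.png"); print(status.get_state()["eef_pos"])
im=eyes.grab_frame("top"); cv2.imwrite("pics/t5.png",im)
E
```

```text
t: 17.9
eef_pos: [0.4877, 0.125, 0.0423]
ee_rot: [3.136, 0.002, 2.227]
force: [0.5, -0.2, 0.7]
width: 0.0875
[0.48802583 0.12531738 0.04301467]
```

View pics/s5.png

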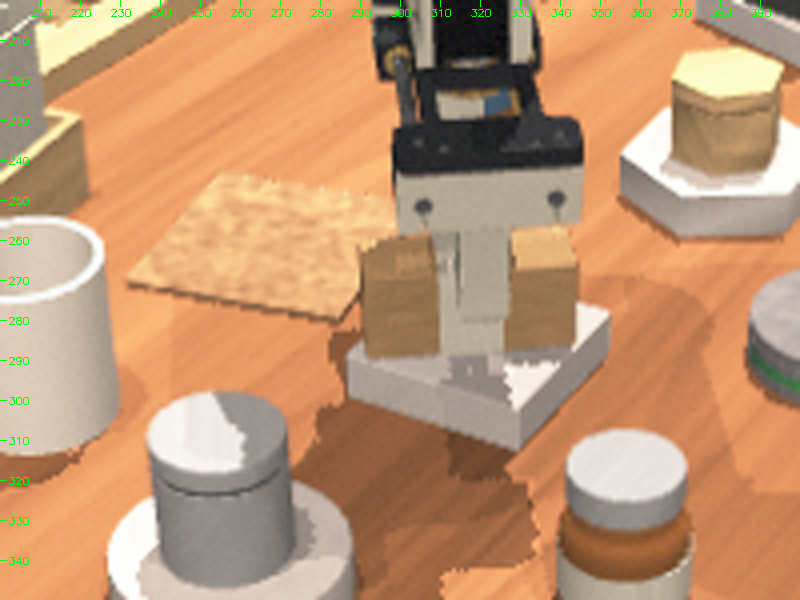

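The tin stands on the round plinth, the hexbox is on the hex plinth, and the open jaws straddle the oblong's middle. I grip it.

```bash
python3 -m jog '[[0,0,-4,0,0,0],[-0.5,0,-1,0,0,0]]'; python3 -m jog '[[-0.5,0,-1,0,0,0],[-0.5,0,-1,0,0,0],[-0.5,0,-1,0,0,0],[0,0,0,0,0,0],[0,0,0,0,0,0],[0,0,0,0,0,0],[0,0,0,0,0,0]]' 0.1 30
```

```text
t: 18.2
eef_pos: [0.4901, 0.1272, 0.0413]
ee_rot: [3.129, 0.003, 2.228]
force: [0.5, 0.7, -0.0]
width: 0.0876
t: 18.9
eef_pos: [0.4896, 0.1281, 0.0403]
ee_rot: [3.125, 0.003, 2.229]
force: [-0.3, -0.2, 0.6]
width: 0.0371
```

```bash
python3 -m jog '[[0,0,25,-0.01,0.013,0],[0,0,45,0,0,0],[0,0,30,0,0,0],[37,-13,0,0,0,0],[37,-13,0,0,0,0],[37,-13,0,0,0,0],[37,-13,0,0,0,0],[0,0,0,0,0,0],[0,0,0,0,0,0]]'
```

```text
t: 19.8
eef_pos: [0.6398, 0.0723, 0.1421]
ee_rot: [-3.137, 0.002, 2.23]
force: [-0.4, 0.4, -0.9]
width: 0.0352
```

```bash
python3 -m jog '[[0,0,-25,0,0,0],[0,0,-40,0,0,0],[0,0,-35,0,0,0],[0,0,-13,0,0,0],[0,0,0,0,0,0]]'; python3 -m jog '[[0,0,-4,0,0,0],[-0.5,0,-1,0,0,0]]'
```

```text
t: 20.3
eef_pos: [0.6369, 0.0733, 0.0271]
ee_rot: [-3.138, 0.002, 2.231]
force: [-0.5, -0.5, -1.3]
width: 0.0357
t: 20.5
eef_pos: [0.6373, 0.0741, 0.0243]
ee_rot: [-3.14, 0.003, 2.232]
force: [0.3, 0.3, -1.2]
width: 0.0352
```

```bash
python3 -m jog '[[0,0,-3,0,0,0],[-0.5,0,-1,0,0,0]]'; python3 -m jog '[[0,0,-1.5,0,0,0],[-0.5,0,-1,0,0,0]]'
```

```text
t: 20.7
eef_pos: [0.6384, 0.0749, 0.0228]
ee_rot: [3.139, 0.004, 2.233]
force: [0.8, 1.3, -0.5]
width: 0.0352
t: 20.9
eef_pos: [0.6388, 0.0752, 0.0216]
ee_rot: [3.137, 0.005, 2.233]
force: [-0.5, 0.7, -1.4]
width: 0.0355
```

```bash
python3 -m jog '[[0,0,-1.5,0,0,0],[0,0,-1,0,0,0]]'; python3 -m jog '[[-0.5,0,-2,0,0,0],[-0.5,0,-1,0,0,0]]'
```

```text
t: 21.1
eef_pos: [0.639, 0.0749, 0.0208]
ee_rot: [3.136, 0.006, 2.233]
force: [-5.1, 0.8, 9.5]
width: 0.0352
t: 21.3
eef_pos: [0.639, 0.0751, 0.021]
ee_rot: [3.134, 0.007, 2.234]
force: [-1.4, 1.3, 2.5]
width: 0.0354
```

```bash
python3 -m jog '[[0,0,0,0,0,0],[0,0,0,0,0,0],[0,0,0,0,0,0],[0,0,0,0,0,0],[0,0,15,0,0,0],[0,0,40,0,0,0],[0,0,45,0,0,0],[0,0,40,0,0,0],[-14,-41,0,0,0,-0.1],[-14,-41,0,0,0,-0.1],[-14,-41,0,0,0,-0.1],[-14,-41,0,0,0,-0.1]]' 1;python3 -m jog '[[-14,-41,0,0,0,-0.1],[-14,-41,0,0,0,-0.1],[-14,-41,0,0,0,-0.1],[-14,-41,0,0,0,-0.1],[-14,-41,0,0,0,-0.03],[0,0,0,0,0,0],[0,0,0,0,0,0]]'
```

```text
t: 22.5
eef_pos: [0.5825, -0.0898, 0.165]
ee_rot: [3.134, 0.007, 1.829]
force: [0.8, -0.7, 0.6]
width: 0.088
t: 23.2
eef_pos: [0.506, -0.3073, 0.1651]
ee_rot: [3.134, 0.008, 1.372]
force: [0.3, 1.0, -0.3]
width: 0.0875
```

```bash
python3 -m jog '[[5,12,0,0.009,0.006,0.03],[0,0,0,0,0,0]]'
python3 - <<'E'
from m import *
S=lambda p:np.array(p)/3+[220-.33,160-.33]
fit("caddy top",S([(541,26),(588,44),(548,69),(498,45)]),.093,"r",.054,.054,"side")
fit("caddy base",S([(545,137),(497,125),(583,118)]),.025,"r",.054,.054,"side")
fit("oblpl side",S([(463,106),(572,159),(627,140)]),.025,"r",.13,.066,"side")
crop(eyes.grab_frame("side"),340,120,160,110,5,"pics/s6.png"); print(status.get_state()["eef_pos"])
E
```

```text
t: 23.4
eef_pos: [0.5113, -0.294, 0.1649]
ee_rot: [-3.141, -0.001, 1.404]
force: [0.3, 0.3, -0.1]
width: 0.0878
caddy top [ 0.5085 -0.2883] yaw 75.0 rms mm 5.6 sides [56. 52. 63. 60.]
caddy base [ 0.5118 -0.2917] yaw 84.1 rms mm 4.7 sides [50. 44. 73.]
oblpl side [ 0.5055 -0.2913] yaw 157.3 rms mm 2.8 sides [145. 129.  59.]
[ 0.51112089 -0.29426965  0.16490774]
```

View pics/s6.png

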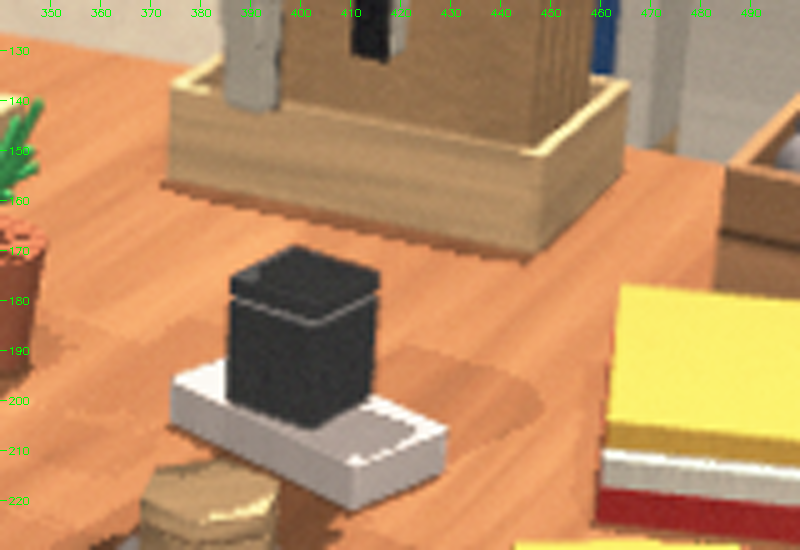

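The caddy stands on the oblong plinth, at about the position measured from above. I descend and grip it.

```bash
python3 -m jog '[[0,0,-20,0,0,0],[0,0,-40,0,0,0],[0,0,-40,0,0,0],[-0.5,0,-15,0,0,0],[-0.5,0,-2,0,0,0]]'; python3 -m jog '[[0,0,-2,0,0,0],[-0.5,0,-1,0,0,0],[-0.5,0,-1,0,0,0],[-0.5,0,-1,0,0,0],[-0.5,0,-1,0,0,0],[0,0,0,0,0,0],[0,0,0,0,0,0]]' 0.3 30
```

```text
t: 23.95
eef_pos: [0.5142, -0.2897, 0.0467]
ee_rot: [3.136, 0.001, 1.413]
force: [0.2, 0.8, 0.8]
width: 0.0878
t: 24.65
eef_pos: [0.5153, -0.2893, 0.0446]
ee_rot: [3.13, 0.002, 1.415]
force: [1.0, 0.9, -2.5]
width: 0.0537
```

```bash
python3 -m jog '[[0,0,25,0.002,0.011,0],[0,0,45,0,0,0],[0,0,40,0,0,0],[-3,45,0,0,0,0.06],[-3,45,0,0,0,0.06],[-3,45,0,0,0,0.06],[-3,45,0,0,0,0],[-3,45,0,0,0,0],[-3,45,0,0,0,0],[-3,45,0,0,0,0],[-3,45,0,0,0,0],[-3,43,0,0,0,0]]';python3 -m jog '[[0,0,0,0,0,0],[0,0,0,0,0,0]]'
python3 - <<'E'
from m import *
s=status.get_state(); tcp=s["eef_pos"]; y=s["ee_rot"][2]; print(tcp,y)
X=np.array([np.cos(y),np.sin(y),0]); Y=np.array([np.sin(y),-np.cos(y),0]); Z=np.array([0,0,1.])
q0=proj("side",tcp)[0].round().astype(int)-[50,50]; k=6
im=cv2.resize(eyes.grab_frame("side")[q0[1]:q0[1]+100,q0[0]:q0[0]+110],None,fx=k,fy=k,interpolation=cv2.INTER_CUBIC)
for d,col in((-.0045,(0,0,255)),(0,(255,0,0))):
    H=np.c_[ngon("r",.054,.054)@np.array([X[:2],Y[:2]]),np.zeros(4)]
    for h in(-.0195,.0485):
        cv2.polylines(im,[((proj("side",tcp+d*Y+h*Z+H)-q0+.5)*k).round().astype(int)],True,col,1)
cv2.imwrite("pics/s7.png",im)
E
```

```text
t: 25.85
eef_pos: [0.4802, 0.1238, 0.156]
ee_rot: [-3.136, -0.002, 1.59]
force: [1.5, 0.0, -1.4]
width: 0.054
t: 26.05
eef_pos: [0.4792, 0.129, 0.1558]
ee_rot: [-3.136, -0.003, 1.597]
force: [-0.0, 0.4, -1.9]
width: 0.054
[0.47923848 0.12895711 0.15578516] 1.596730955230277
```

View pics/s7.png

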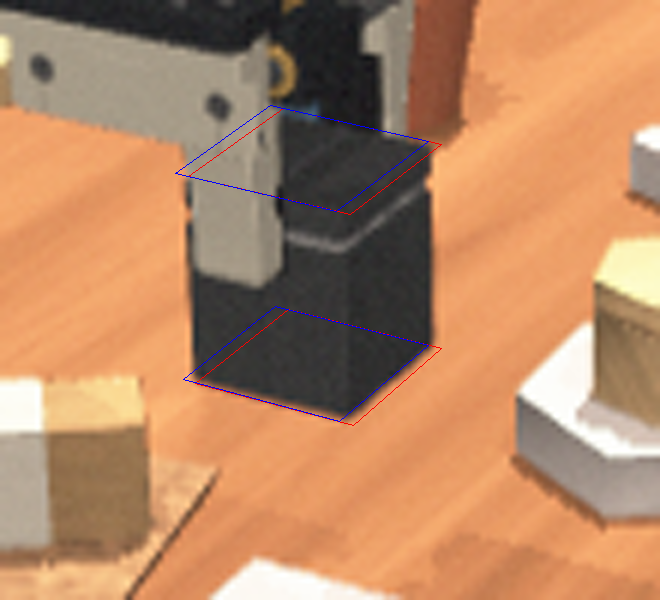

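```bash
python3 -m jog '[[8,-7,-20,0,0,0],[0,0,-40,0,0,0],[0,0,-35,0,0,0],[0,0,-8,0,0,0],[0,0,0,0,0,0]]'
```

```text
t: 26.6
eef_pos: [0.489, 0.1166, 0.0519]
ee_rot: [-3.14, -0.004, 1.59]
force: [0.7, 0.6, -1.6]
width: 0.0537
```

```bash
python3 -m jog '[[-2,6,-3,0.004,0,0.003],[0,0,-1,0,0,0]]';python3 -m jog '[[0,0,-2,0,0,0],[0,0,0,0,0,0]]'
```

```text
t: 26.8
eef_pos: [0.4884, 0.1227, 0.0499]
ee_rot: [3.141, -0.009, 1.592]
force: [-0.4, -0.1, -2.2]
width: 0.0538
t: 27.0
eef_pos: [0.4896, 0.1237, 0.0499]
ee_rot: [3.138, -0.011, 1.592]
force: [-0.1, -1.3, -2.5]
width: 0.0539
```

```bash
python3 -m jog '[[-3,-2,-3,-0.011,0.003,0],[-0.5,0,-1,0,0,0]]';python3 -m jog '[[-0.5,0,-2,0,0,0],[-0.5,0,-1,0,0,0]]'
```

```text
t: 27.2
eef_pos: [0.4867, 0.1222, 0.0469]
ee_rot: [3.139, -0.001, 1.593]
force: [-0.7, 0.9, -2.0]
width: 0.0538
t: 27.4
eef_pos: [0.4859, 0.1223, 0.0444]
ee_rot: [3.138, -0.001, 1.594]
force: [-4.0, -0.3, 11.0]
width: 0.0541
```

```bash
python3 -m jog '[[0,0,0,0,0,0],[0,0,0,0,0,0],[0,0,0,0,0,0],[0,0,0,0,0,0],[0,0,15,0,0,0],[0,0,40,0,0,0],[0,0,45,0,0,0],[0,0,10,0,0,0.13],[37,-12,0,0,0,0.13],[37,-12,0,0,0,0.13],[37,-12,0,0,0,0.13],[37,-12,0,0,0,0.12]]' 1;python3 - <<'E'
from h import *
im=eyes.grab_frame("top"); crop(im,270,130,200,150,4,"pics/t8.png");cv2.imwrite("pics/t8f.png",im); print(status.get_state()["eef_pos"])
E
```

```text
t: 28.6
eef_pos: [0.6359, 0.0742, 0.1618]
ee_rot: [3.133, 0.002, 2.262]
force: [-0.3, 1.3, 0.9]
width: 0.0876
[0.64066739 0.07244359 0.16082638]
```

View pics/t8.png

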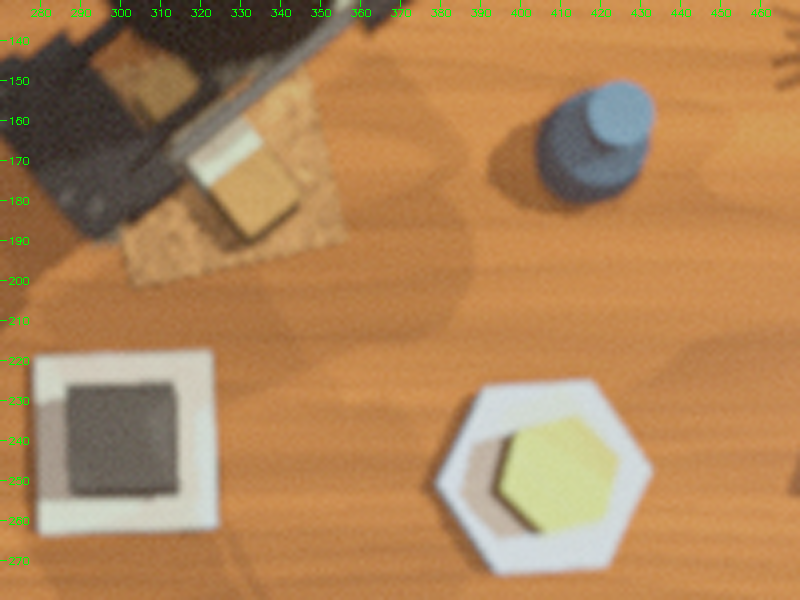

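Run:
```python
from m import *
L=lambda p:np.array(p)/4+[270-.4,130-.4]
fit("caddy",L([(67,385),(174,382),(178,492),(70,495)]),.093,"r",.054,.054)
fit("sqpl",L([(33,353),(211,349),(217,526),(40,534)]),.025,"r",.094,.094)
a=at_z("top",L([(298,200),(250,240),(263,145)]),.051)[:,:2]
e=(a[0]+a[1])/2; v=a[2]-a[0]; v/=np.linalg.norm(v); print(np.linalg.norm(a[0]-a[1]),"dir",np.degrees(np.arctan2(v[1],v[0])),"centre",e+.05*v)
```

```text
caddy [0.4811 0.1207] yaw 1.7 rms mm 0.7 sides [54. 52. 54. 53.]
sqpl [0.485  0.1226] yaw 2.0 rms mm 0.7 sides [95. 94. 93. 93.]
0.03251914602653618 dir 31.850349267296476 centre [0.63954469 0.07098713]
```

The caddy is 4.3 mm off the plinth centre and well aligned; I will mend that at the end. Next I grip the oblong on the mat.

```bash
python3 -m jog '[[-3,0,-20,-0.005,0.007,-0.03],[0,0,-40,0,0,0],[0,0,-45,0,0,0],[-0.5,0,-20,0,0,0],[-0.5,0,-6,0,0,0]]'
```

```text
t: 29.15
eef_pos: [0.6403, 0.0704, 0.0254]
ee_rot: [3.139, 0.005, 2.237]
force: [-0.3, -0.4, 0.9]
width: 0.0873
```

```bash
python3 -m jog '[[-2,1,-4,0,0,0],[-0.5,0,-2,0,0,0],[-0.5,0,-1,0,0,0],[-0.5,0,-1,0,0,0],[-0.5,0,-1,0,0,0],[-0.5,0,-1,0,0,0],[0,0,0,0,0,0],[0,0,0,0,0,0]]' 0.1 30
```

```text
t: 29.95
eef_pos: [0.638, 0.0727, 0.0195]
ee_rot: [3.133, 0.007, 2.238]
force: [-0.2, 0.9, -1.7]
width: 0.0355
```

```bash
python3 -m jog '[[0,0,25,0,0,0],[0,0,45,0,0,0],[0,0,45,0,0,0],[0,0,25,0,0,0],[-13,-37,0,0,0,-0.1],[-13,-37,0,0,0,-0.1],[-13,-37,0,0,0,-0.1],[-13,-37,0,0,0,-0.1],[-13,-37,0,0,0,-0.1]]';python3 -m jog '[[-13,-37,0,0,0,-0.1],[-13,-37,0,0,0,-0.1],[-13,-37,0,0,0,-0.1],[-13,-37,0,0,0,-0.1],[-13,-37,0,0,0,-0.1],[0,0,0,0,0,0],[0,0,0,0,0,0]]'
```

```text
t: 30.85
eef_pos: [0.5689, -0.1144, 0.1629]
ee_rot: [3.136, 0.004, 1.726]
force: [1.5, -0.9, -1.4]
width: 0.0355
t: 31.55
eef_pos: [0.4961, -0.3101, 0.162]
ee_rot: [3.139, 0.004, 1.196]
force: [0.7, 0.1, -1.3]
width: 0.0352
```

```bash
python3 -m jog '[[10,15,-20,0,0,0.02],[0,0,-40,0,0,0],[0,0,-30,0,0,0],[0,0,0,0,0,0]]'
python3 - <<'E'
from m import *
s=status.get_state(); tcp=s["eef_pos"]; y=s["ee_rot"][2]; print(tcp,s["ee_rot"])
X=np.array([np.cos(y),np.sin(y),0]); Y=np.array([np.sin(y),-np.cos(y),0]); Z=np.array([0,0,1.])
q0=proj("side",tcp)[0].round().astype(int)-[60,40]; k=6
im=cv2.resize(eyes.grab_frame("side")[q0[1]:q0[1]+100,q0[0]:q0[0]+130],None,fx=k,fy=k,interpolation=cv2.INTER_CUBIC)
for d,col in((-.003,(0,0,255)),(0.003,(255,0,0))):
    H=np.c_[ngon("r",.036,.1)@np.array([X[:2],Y[:2]]),np.zeros(4)]
    for h in(-.0145,.0315):
        cv2.polylines(im,[((proj("side",tcp+d*Y+h*Z+H)-q0+.5)*k).round().astype(int)],True,col,1)
cv2.imwrite("pics/s9.png",im)
E
```

```text
t: 31.95
eef_pos: [0.5078, -0.2927, 0.0711]
ee_rot: [3.135, 0.003, 1.221]
force: [-0.7, -0.8, -1.0]
width: 0.0357
[ 0.50783732 -0.29272561  0.07112875] [3.13479852e+00 3.11431693e-03 1.22091875e+00]
```

View pics/s9.png

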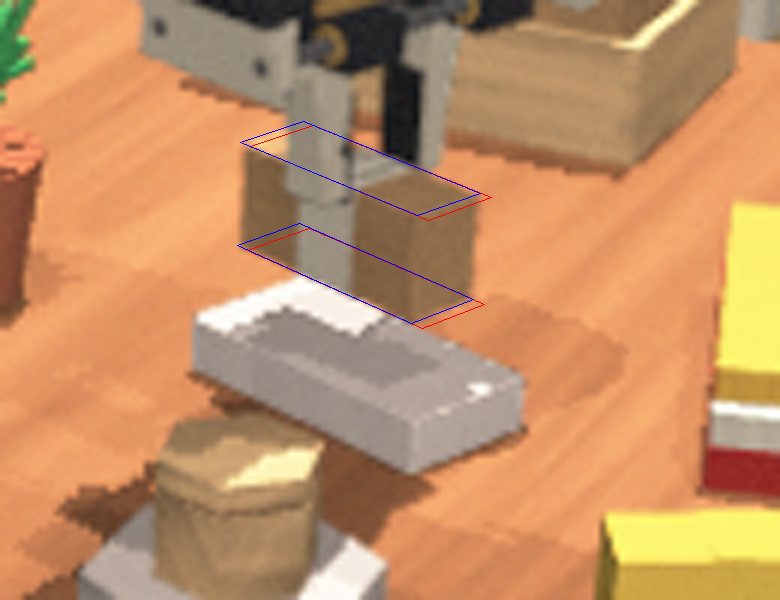

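The box hangs level and aligned above the oblong plinth. I lower it.

```bash
python3 -m jog '[[-2,-2,-20,0.002,0.006,-0.003],[-0.5,0,-4,0,0,0],[-0.5,0,-2,0,0,0]]';python3 -m jog '[[-1,0,-2,0,0,0],[-0.5,0,-1,0,0,0]]'
```

```text
t: 32.3
eef_pos: [0.5102, -0.2953, 0.0522]
ee_rot: [3.132, 0.004, 1.223]
force: [0.9, -0.8, -1.7]
width: 0.0353
t: 32.5
eef_pos: [0.5102, -0.2955, 0.0518]
ee_rot: [3.128, 0.004, 1.224]
force: [0.5, -0.0, -2.1]
width: 0.0353
```

```bash
python3 -m jog '[[-5,1,-5,0.003,0.012,-0.006],[-1,0,-3,0,0,0]]';python3 -m jog '[[-1,0,-2,0,0,0],[-0.5,0,-1,0,0,0]]'
```

```text
t: 32.7
eef_pos: [0.5048, -0.2946, 0.0451]
ee_rot: [3.139, 0.005, 1.218]
force: [-0.1, 0.6, -1.8]
width: 0.0356
t: 32.9
eef_pos: [0.5029, -0.2946, 0.0418]
ee_rot: [3.139, 0.005, 1.217]
force: [-0.5, -0.4, -1.1]
width: 0.0358
```

```bash
python3 -m jog '[[3,1,-2,0,0,0],[0,0,-1,0,0,0]]';python3 -m jog '[[-0.5,0,-1.5,0,0,0],[-0.5,0,-1,0,0,0]]'
```

```text
t: 33.1
eef_pos: [0.5061, -0.2936, 0.0393]
ee_rot: [3.139, 0.005, 1.217]
force: [-3.3, 5.3, 13.9]
width: 0.0353
t: 33.3
eef_pos: [0.5061, -0.2936, 0.0394]
ee_rot: [3.137, 0.006, 1.219]
force: [-3.4, 1.9, 6.1]
width: 0.0356
```

```bash
python3 -m jog '[[0,0,0,0,0,0],[0,0,0,0,0,0],[0,0,0,0,0,0],[0,0,0,0,0,0],[0,0,15,0,0,0],[0,0,40,0,0,0],[0,0,45,0,0,0],[0,0,15,0,0,0.1],[-3,46,0,0,0,0.1],[-3,46,0,0,0,0.1],[-3,46,0,0,0,0.08],[-3,46,0,0,0,0]]' 1;python3 -m jog '[[-3,46,0,0,0,0],[-3,46,0,0,0,0],[-3,46,0,0,0,0],[-3,46,0,0,0,0],[-1,43,0,0,0,0],[0,0,0,0,0,0],[0,0,0,0,0,0]]';python3 - <<'E'
from h import *
im=eyes.grab_frame("top"); cv2.imwrite("pics/t10.png",im)
crop(im,465,185,75,90,6,"a.png"); crop(im,180,205,65,70,6,"b.png")
a,b=cv2.imread("a.png"),cv2.imread("b.png"); b=cv2.copyMakeBorder(b,0,a.shape[0]-b.shape[0],0,0,cv2.BORDER_CONSTANT); m=np.hstack([b[:,:345],a]); print(m.shape)
cv2.imwrite("pics/c10.png",m)
E
```

```text
t: 34.5
eef_pos: [0.494, -0.1094, 0.1575]
ee_rot: [3.137, 0.009, 1.606]
force: [0.8, -0.0, 0.5]
width: 0.0875
t: 35.2
eef_pos: [0.4789, 0.132, 0.1586]
ee_rot: [3.134, 0.007, 1.612]
force: [0.2, -0.1, -1.1]
width: 0.0874
(540, 795, 3)
```

View pics/c10.png

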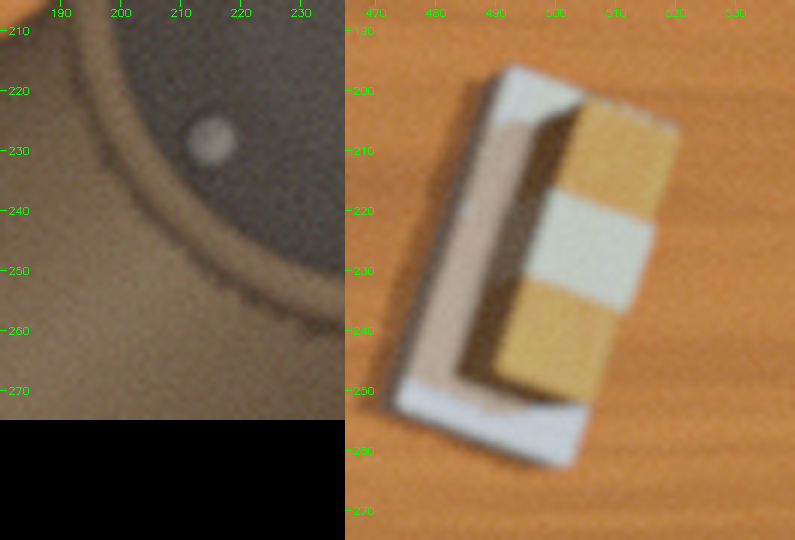

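Run:
```python
from m import *
L=lambda p:np.array(p)/6+[465-.42,185-.42]
fit("obl",L([(240,98),(335,127),(245,403),(150,370)]),.071,"r",.1,.036)
fit("oblpl",L([(167,65),(50,408),(225,468)]),.025,"r",.13,.066)
```

```text
obl [ 0.5084 -0.2937] yaw 160.1 rms mm 1.2 sides [ 99.  34. 100.  34.]
oblpl [ 0.5068 -0.2949] yaw 159.7 rms mm 0.7 sides [145. 131.  66.]
```

The oblong sits within 2 mm and 0.4° of its plinth. I regrip the caddy to shift it by about +4 and +2 mm.

```bash
python3 -m jog '[[2,-11,-15,0.007,0.007,-0.015],[0,0,-40,0,0,0],[0,0,-40,0,0,0],[-0.5,0,-12,0,0,0],[-0.5,0,-2,0,0,0]]'
```

```text
t: 35.75
eef_pos: [0.4805, 0.113, 0.045]
ee_rot: [3.139, -0.002, 1.586]
force: [-0.4, 0.4, -0.2]
width: 0.0876
```

```bash
python3 -m jog '[[0,8,-1,0,0,0.01],[-0.5,0,-1,0,0,0]]'; python3 -m jog '[[-0.5,0,-1,0,0,0],[-0.5,0,-1,0,0,0],[-0.5,0,-1,0,0,0],[-0.5,0,-1,0,0,0],[0,0,0,0,0,0],[0,0,0,0,0,0]]' 0.3 30
```

```text
t: 35.95
eef_pos: [0.4801, 0.1191, 0.0426]
ee_rot: [3.14, -0.002, 1.593]
force: [-0.0, 0.5, 0.1]
width: 0.0877
t: 36.55
eef_pos: [0.4796, 0.1204, 0.041]
ee_rot: [3.136, -0.005, 1.594]
force: [-0.8, -0.4, -1.2]
width: 0.0537
```

```bash
python3 -m jog '[[0,0,5,-0.005,0.004,0],[3.5,1.5,0,0,0,0],[0,0,0,0,0,0]]'
```

```text
t: 36.85
eef_pos: [0.4828, 0.1219, 0.0461]
ee_rot: [3.141, 0.001, 1.594]
force: [-1.0, -1.1, -1.8]
width: 0.0541
```

```bash
python3 -m jog '[[0.5,0,-3,0,0,0],[0,0,-1,0,0,0]]';python3 -m jog '[[0,0,-2,0,0,0],[-0.5,0,-1,0,0,0]]'
```

```text
t: 37.05
eef_pos: [0.4834, 0.1219, 0.0418]
ee_rot: [3.141, 0.001, 1.594]
force: [0.1, -0.2, -2.1]
width: 0.0534
t: 37.25
eef_pos: [0.4833, 0.1221, 0.0407]
ee_rot: [3.14, 0.001, 1.595]
force: [-2.9, -1.8, 10.8]
width: 0.0539
```

Seated. I release, rise and retreat to the right for a clear view.

```bash
python3 -m jog '[[0,0,0,0,0,0],[0,0,0,0,0,0],[0,0,0,0,0,0],[0,0,0,0,0,0],[0,0,15,0,0,0],[0,0,40,0,0,0],[0,0,45,0,0,0],[0,0,35,0,0,0],[-10,-45,10,0,0,0],[-10,-45,10,0,0,0],[-10,-45,0,0,0,0],[-10,-45,0,0,0,0]]' 1;python3 -m jog '[[-10,-45,0,0,0,0],[-10,-45,0,0,0,0],[-10,-45,0,0,0,0],[-10,-45,0,0,0,0],[-10,-45,0,0,0,0],[-10,-45,0,0,0,0],[-10,-45,0,0,0,0],[-10,-45,0,0,0,0],[-5,-45,0,0,0,0],[0,-45,0,0,0,0]]';python3 - <<'E'
from h import *
im=eyes.grab_frame("top"); cv2.imwrite("pics/t11.png",im); crop(im,180,205,160,70,5,"pics/c11.png")
E
```

```text
t: 38.45
eef_pos: [0.4428, -0.0599, 0.2014]
ee_rot: [3.139, 0.004, 1.603]
force: [0.8, -0.0, -1.4]
width: 0.0875
t: 39.45
eef_pos: [0.3494, -0.5279, 0.2026]
ee_rot: [3.133, 0.004, 1.605]
force: [2.1, 0.4, 0.7]
width: 0.0875
```

View pics/c11.png

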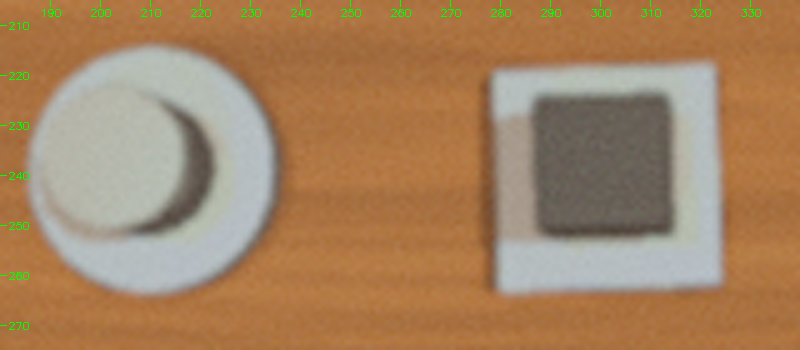

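Run:
```python
from m import *
L=lambda p:np.array(p)/5+[180-.4,205-.4]
fit("caddy",L([(533,95),(668,93),(673,233),(538,235)]),.093,"r",.054,.054)
fit("sqpl",L([(494,68),(716,63),(723,287),(497,293)]),.025,"r",.094,.094)
print(at_z("top",L([[111,160]]),.085),at_z("top",L([[152.5,169]]),.025))
im=eyes.grab_frame("side");cv2.imwrite("pics/fin.png",im)
```

```text
caddy [0.4847 0.1206] yaw 1.4 rms mm 0.9 sides [55. 53. 55. 53.]
sqpl [0.4841 0.1222] yaw 1.3 rms mm 0.5 sides [95. 94. 95. 95.]
[[0.48732609 0.31571621 0.085     ]] [[0.48813121 0.31405005 0.025     ]]
```

Run:
```python
from h import *
from station import workorder
a,b=cv2.imread("pics/top0.png"),cv2.imread("pics/t11.png")
g=lambda i:i[140:190,398:440].astype(np.float32).mean(2)
print("vase shift px",cv2.phaseCorrelate(g(a),g(b)))
workorder.job_done(); print(status.get_state()["t"])
```

```text
vase shift px ((0.44936144754736773, -0.09061181318729439), 1.1790968928866916)
the job is handed in; nothing more can be done
the job is handed in; nothing more can be done
```

All four gifts are on their own plinths and the job is handed in, with about 40 s of the 128 s used. I parked the tin on the mat while the hexbox moved, then parked the oblong there while the caddy moved. I regripped the caddy once because it first sat about 4 mm off centre.

Last checks, from the top camera (good to about 2 mm):

| Gift | Off the plinth centre | Turn error |
|---|---|---|
| Tin | about 2 mm | not applicable |
| Hexbox | about 2 mm | any turn allowed |
| Oblong | about 2 mm | 0.4° |
| Caddy | about 2 mm | 0.1° |

- **Force and arm:** no force reading reached 20 N (taken at the end of each move). At hand-in the gripper was open and clear of everything.
- **Vase:** it shifted 0.4 px in the picture (about 1 mm), which is within noise and shadow change. The arm never worked near it.
- **Not checked:** the final side view was refused because I had reached the 16-picture limit. That everything is still upright rests on the top views and the earlier side views.
- **Disagreement:** while the gifts were held, the side camera's offsets differed from the top camera's by about 2–3 mm. I went by the top camera for the final figures.

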